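Point out the two low stock items and log the re-order

ROBOT

A 6-joint arm with a two-finger parallel gripper is mounted at the origin on a cart in front of the work surface, level with it; the furniture and walls round the work are solid. World frame = base frame: x ahead of the robot, y to its left, z up, the work surface at z = 0. Lengths are in mm, angles in degrees, forces in N, time in s.
With the tool pointing down it reaches from about 300 to 850 mm from the base axis. Payload 4.2 kg.
Tool frame: the origin (TCP) lies between the finger pads, 19 mm behind the fingertips; this is the grasp point; z points along the fingers, y is the line along which they close (so a half turn about z gives the same grasp; the last joint's range is limited). The gripper opens to 91 mm and grips with 3 to 60 N. Pads are 32 mm wide; open, the fingers measure 118 mm over their backs; the gripper's body (76 mm by 178 mm) begins 60 mm behind the grasp point.
Start: joints at [68.182, 18.312, 89.639, -0, 72.044, -1.146], TCP at [202.991, 537.993, 232.776] pointing down, gripper open.
Joint ranges: [-177.97, 177.97], [-48.28, 115.42], [12.27, 149.76], [-77.06, 257.06], [2.81, 150.46], [-146.56, 146.56]. Speed limits (degrees/s): [147.25, 147.25, 180, 180, 180, 180].

INTERFACE

Orientations are given as [roll, pitch, yaw] about the fixed x, y, z axes, in that order (R = Rz(yaw) Ry(pitch) Rx(roll)).
In Python, from workcell import env gives the robot as it stands.
- The arm moves only by the shell command python3 drive.py [OPENING] [FORCE], which reads ROWS from standard input. ROWS is a JSON list of rows, 1 to 8 of them, each an object with the fields x, y, z (the shift in shares of the most that a row can go, 1 being 50 mm), rx, ry, rz (a rotation vector in shares of 180 degrees (1.0 is 180 degrees)); a field left out counts as zero; each row shifts and turns the commanded pose from where the row before left it, along the tool's axes as they then stand; what a row does not reach is not made up. A row lasts 1/10 s, in which the tool goes at most 50 mm and 8.59 degrees, less where a joint would pass 70% of its speed; a pose out of reach is approached as far as the arm can. OPENING is the finger opening in mm, set as the command begins (- or left out keeps the last). The fingers move at their own pace and stop on an object; FORCE is the grip in N (left out, the last holds). Time passes only in rows, so rows that do not move let the fingers close. It prints the time, the measured TCP pose, the force, the opening and the grip force at its end. Shift and turn numbers lie between -1 and 1, and a call with a number outside is refused. Input that does not fit is refused with a message, and nothing moves.
- env.state(): the state, without advancing time (a new reading comes with each control period).
- env.grab_frame(name): name is "scene" or "side" or "wrist"; returns the picture (420x560x3 uint8, blue, green, red); there is no depth.
- env.camera_model(name): a dict with "fx", "fy", "cx", "cy" (pixels), "D" ([k1, k2, p1, p2, k3] as OpenCV has them; the pictures are not rectified), "T" (4x4, takes a point from camera to world coordinates). Camera axes: x right, y up, looking along -z (the intrinsics and any distortion apply to the point x, -y, -z); pixel columns grow to the right and rows downward; lengths in mm; the calibration is good to about 2 mm. A picture is of the moment at which its call begins: read the wrist's pose just before it. camera_model takes no time and is no camera call; for the wrist camera it gives the pose at the moment of the call.
- env.job_done(): hands the job in; it is judged then, once.
The state is a dict: "time_s": time; "qpos": joint angles; "qvel": joint speeds; "effort": joint torques, N m; "ee_pos": TCP position; "ee_rot": TCP orientation; "force": force on the tool from outside, world axes, zero at the start; "torque": the same for the moment, N m; "gripper_width": finger opening in mm; "gripper_force": force on a finger pad.
Only numpy, scipy, OpenCV 4.12 (cv2) and the standard library are available. Lean on these libraries where they do the work, as an engineer would, in place of code of your own. Each camera call takes 0.05 s, during which the arm holds its last target. There are 200 camera calls.

TASK

Show the trainee which two stock items are running low: with the fingertips, point down at the middle of the green-capped screw jar from just above it (a few centimetres at most) and stay there for two seconds, then point at the blue solder spool in the same way for two seconds, and then push the green button on the grey re-order box fully in, where it stays, and draw back from it. Grasp nothing and touch nothing on the bench but the box and its button: the jars, spool, tape roll, tip cleaner and multimeter must not be touched, moved or lifted. Travel well above the things, so that neither of the other jars nor the tape roll is pointed at.

Things in the scene. Friction and masses are not known exactly. Their poses are not given: they have to be found in the camera images.
- jar_red: screw jar, white body with a RED ribbed cap, loose, 42 mm across and 54 mm high; origin at the centre of its underside, z up
- jar_red_top (a point): centre of the top of that jar red, 54 mm above its underside
- solder_spool: spool of solder wire with BLUE flanges, standing on a flange, loose, 54 mm across and 39 mm high; origin at the centre of its underside, z up
- solder_spool_top (a point): centre of the top of that solder spool, 39 mm above its underside
- jar_black: screw jar, white body with a BLACK ribbed cap, loose, 42 mm across and 42 mm high; origin at the centre of its underside, z up
- jar_black_top (a point): centre of the top of that jar black, 42 mm above its underside
- jar_green: screw jar, white body with a GREEN ribbed cap, loose, 42 mm across and 48 mm high; origin at the centre of its underside, z up
- jar_green_top (a point): centre of the top of that jar green, 48 mm above its underside
- tape_roll: roll of amber tape lying flat, with a wide hole, loose, 62 mm across and 19 mm high; origin at the centre of its underside, z up
- tape_roll_top (a point): centre of the top of that tape roll, 19 mm above its underside
- tip_cleaner: bystander: black cup with brass wool, loose, 58 mm across, 32 mm high; origin at the centre of its underside
- multimeter: bystander: black multimeter lying on its back, loose, 144 x 68 x 39 mm (long along its x); origin at the centre of its underside
- order_box: re-order box: grey 80 x 80 x 35 mm box fixed to the bench, with a steel collar (58 mm across, top 39 mm above the bench) round a green push button; origin at the centre of its underside, z up
- order_button_top (a point): centre of the top of the round green push button, 44 mm across; 55 mm above the bench when out, 47 mm when fully in; it moves straight down
- order_button (a joint): travel of the green button: 0 = out, 0.008 m = fully in against its stop. It resists with about 3 N and has no return spring: it stays where it is pushed

How it is judged (in metres and radians):
On the way, in this order (a step that is already met when the one before it is completed fails the run):
1. the tool point stays over the green-capped jar, within 22 mm of its middle and less than 80 mm above its cap, for 1.5 s (horizontal distance between the grasp point and jar_green_top below 0.022 m and z of the grasp point in the frame of jar_green_top below 0.08 m), for 1.5 s.
2. then the tool point stays over the blue solder spool in the same way for 1.5 s (horizontal distance between the grasp point and solder_spool_top below 0.022 m and z of the grasp point in the frame of solder_spool_top below 0.08 m), for 1.5 s.
3. then the green button is pushed in by at least 6.5 of its 8 mm (value of joint order_button above 0.0065 m), for 0.2 s.
At the end, for the whole second after the job is handed in: The green button is in by at least 6.5 of its 8 mm and stays there; the jars, spool, tape roll, tip cleaner and multimeter stand within 8 mm of where they started (value of joint order_button above 0.0065 m and distance of each of jar_red, solder_spool, jar_black, jar_green, tape_roll, tip_cleaner, multimeter from where it was at the start of the episode below 0.008 m); the robot touches nothing.
It fails at once if the robot touches a jar, the spool, the tape roll, the tip cleaner or the multimeter (contact force between any of the arm, the fingers and jar_red above 0.5 N or contact force between any of the arm, the fingers and solder_spool above 0.5 N or contact force between any of the arm, the fingers and jar_black above 0.5 N or contact force between any of the arm, the fingers and jar_green above 0.5 N or contact force between any of the arm, the fingers and tape_roll above 0.5 N or contact force between any of the arm, the fingers and tip_cleaner above 0.5 N or contact force between any of the arm, the fingers and multimeter above 0.5 N).
It fails at once if a jar, the spool, the tape roll, the tip cleaner or the multimeter is moved or lifted by more than 8 mm (distance of any of jar_red, solder_spool, jar_black, jar_green, tape_roll, tip_cleaner, multimeter from where it was at the start of the episode above 0.008 m).
It fails at once if the tool point comes over the middle (within 22 mm) of the black-capped jar, the red-capped jar or the tape roll, less than 80 mm above its top: pointing at the wrong thing ((horizontal distance between the grasp point and jar_black_top below 0.022 m and z of the grasp point in the frame of jar_black_top below 0.08 m) or (horizontal distance between the grasp point and jar_red_top below 0.022 m and z of the grasp point in the frame of jar_red_top below 0.08 m) or (horizontal distance between the grasp point and tape_roll_top below 0.022 m and z of the grasp point in the frame of tape_roll_top below 0.08 m)).
It also fails if it takes over 58 s, if anything falls off the work surface, if the arm or the gripper's body presses on something with over 40 N, if the wrist force passes 120 N, or if a joint passes its speed limit or range.

## Working session

There is one attempt and no reset: what is moved stays moved. The work goes in short steps, Python scripts to look and compute and a shell command to move; the robot and the scene stay as the last step left them, time stands still between calls to the robot, and variables do not carry over. Pictures are saved under pics/ and viewed, at most 10 in all, crops included, and the job is handed in when it is done.

```bash
mkdir -p pics; ls
python3 - <<'E'
from workcell import env
import cv2
for n in("scene","side"):
    cv2.imwrite(f"pics/{n}1.png",env.grab_frame(n)); m=env.camera_model(n); print(n,m)
s=env.state();print(s)
E
```

```text
drive.py
pics
workcell.py
scene {'fx': 407.16210037529544, 'fy': 407.16210037529544, 'cx': 278.1773415319208, 'cy': 205.78365856051227, 'D': array([0.02072182, 0.        , 0.        , 0.        , 0.        ]), 'T': array([[ 8.06186841e-01,  3.60103609e-01, -4.69455183e-01,
         1.20086493e+02],
       [-5.91530637e-01,  5.07220081e-01, -6.26752977e-01,
        -5.92201730e+02],
       [ 1.24210869e-02,  7.82977126e-01,  6.21926472e-01,
         7.00259137e+02],
       [ 0.00000000e+00,  0.00000000e+00,  0.00000000e+00,
         1.00000000e+00]])}
side {'fx': 419.37103171644304, 'fy': 419.37103171644304, 'cx': 278.7557960628053, 'cy': 210.93199238693512, 'D': array([0.03826495, 0.        , 0.        , 0.        , 0.        ]), 'T': array([[-8.41787006e-01, -3.76571951e-01,  3.86766341e-01,
         1.10715172e+03],
       [ 5.39770816e-01, -5.78576757e-01,  6.11470688e-01,
         8.81313322e+02],
       [-6.48869503e-03,  7.23493263e-01,  6.90300945e-01,
         1.00739752e+03],
       [ 0.00000000e+00,  0.00000000e+00,  0.00000000e+00,
         1.00000000e+00]])}
{'time_s': 0.1, 'qpos': array([ 6.81837519e+01,  1.83478038e+01,  8.96988661e+01, -1.78085128e-06,
        7.20434761e+01, -1.14577883e+00]), 'qvel': array([ 0.02459532, -0.21658607, -0.17545332,  0.11236942, -0.00585637,
       -0.04742981]), 'effort': array([-8.59438387e-06, -4.13336527e+01, -2.32505769e+01,  7.27033569e-02,
        4.22673952e-02, -8.06987100e-05]), 'ee_pos': array([202.81443497, 537.6001624 , 232.0098008 ]), 'ee_rot': array([-1.79909872e+02, -1.80088975e-03,  1.59329530e+02]), 'force': array([-0.90250987,  0.38399757,  0.15026049]), 'torque': array([ 0.00590045,  0.01507797, -0.02893221]), 'gripper_force': 0.0, 'gripper_width': 91.37921365385921}
```

View pics/scene1.png

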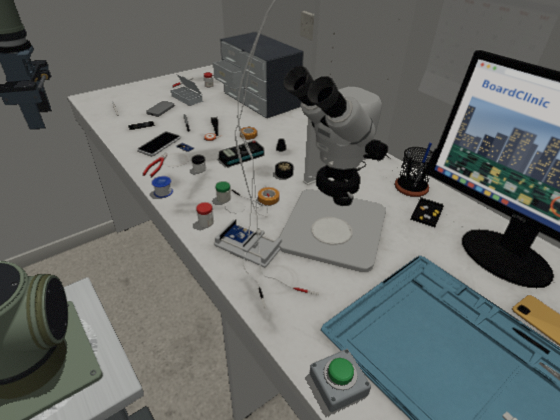

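View pics/side1.png

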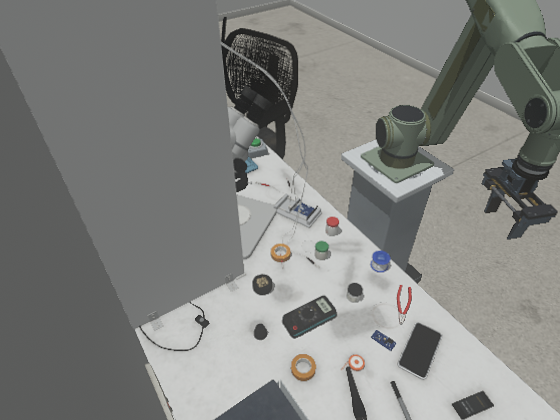

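```bash
cat > h.py <<'E'
import cv2,numpy as np
from workcell import env
def ray(n,u,v):
    m=env.camera_model(n);K=np.array([[m['fx'],0,m['cx']],[0,m['fy'],m['cy']],[0,0,1]])
    x,y=cv2.undistortPoints(np.array([[[u,v]]],float),K,m['D'])[0,0]
    return m['T'][:3,3],m['T'][:3,:3]@np.array([x,-y,-1])
def on(n,u,v,z):
    o,d=ray(n,u,v);return (o+d*(z-o[2])/d[2]).round(1)
def blob(img,win,lo,hi):
    x0,y0,x1,y1=win;hsv=cv2.cvtColor(img[y0:y1,x0:x1],cv2.COLOR_BGR2HSV)
    n,l,s,c=cv2.connectedComponentsWithStats(cv2.inRange(hsv,lo,hi))
    i=1+s[1:,4].argmax();return (c[i]+[x0,y0]),s[i]
def tri(a,b,):
    (o1,d1),(o2,d2)=a,b
    t=np.linalg.lstsq(np.c_[d1,-d2],o2-o1,rcond=None)[0];p,q=o1+t[0]*d1,o2+t[1]*d2
    return ((p+q)/2).round(1),np.linalg.norm(p-q).round(1)
E
python3 - <<'E'
from h import *
G=((40,90,40),(85,255,255));B=((105,110,60),(130,255,255));R=((0,130,80),(6,255,255));R2=((170,110,80),(180,255,255));K=((0,0,0),(180,255,60));A=((8,120,80),(25,255,255))
I={n:cv2.imread(f"pics/{n}1.png") for n in("scene","side")}
for nm,c,z,w1,w2 in [("green",G,43,(205,175,240,205),(308,235,338,262)),("spool",B,30,(145,170,178,200),(366,246,396,275)),("red",R2,49,(190,198,220,228),(320,212,345,238)),("black",K,37,(186,148,212,176),(342,280,370,304)),("tape",A,12,(254,184,284,206),(268,240,295,265)),("tip",K,25,(270,158,298,182),(250,272,275,296)),("meter",K,25,(212,138,270,168),(278,290,342,340)),("button",G,53,(320,350,362,392),(245,130,270,155))]:
    try:
        a,s=blob(I["scene"],w1,*c);b,t=blob(I["side"],w2,*c)
        print(nm,a.round(1),s[2:],b.round(1),t[2:],on("scene",*a,z),on("side",*b,z),*tri(ray("scene",*a),ray("side",*b)))
    except Exception as e: print(nm,e)
for n,w in(("scene",(130,110,400,260)),("side",(210,120,410,350))):
    x0,y0,x1,y1=w;cv2.imwrite(f"pics/{n}c.png",cv2.resize(I[n][y0:y1,x0:x1],None,fx=2.6,fy=2.6,interpolation=2))
E
```

```text
green [222.3 186.6] [ 14  10 114] [321.5 245.6] [12  9 83] [541.1 227.5  43. ] [539.9 227.7  43. ] [540.6 227.6  43.2] 1.1
spool [161.  181.5] [ 19  10 153] [380.9 257.2] [ 17  14 168] [420.3 365.5  30. ] [410.6 353.3  30. ] [416.5 356.7  36.9] 2.1
red attempt to get argmax of an empty sequence
black [197.8 159.4] [13 10 96] [354. 283.] [1 1 1] [555.7 400.5  37. ] [544.4 386.7  37. ] [549.9 390.1  44.6] 2.3
tape [268.4 196.8] [ 21  17 195] [280.3 251.8] [ 18  15 115] [641.2 149.9  12. ] [645.1 157.6  12. ] [643.7 154.4   8. ] 1.0
tip [283.4 171. ] [ 18  17 206] [260.5 275.5] [10  3 10] [741.5 214.1  25. ] [748.9 212.   25. ] [745.7 213.6  24. ] 7.2
meter [228.8 157.7] [ 21  20 229] [323. 296.] [3 1 3] [646.9 372.   25. ] [638.9 368.1  25. ] [642.6 368.8  28.4] 4.6
button [340.5 370.9] [ 26  27 544] [255.5 142.1] [ 9  8 52] [ 429. -363.   53.] [ 435.8 -348.2   53. ] [ 431.4 -359.5   45.2] 3.0
```

View pics/scenec.png

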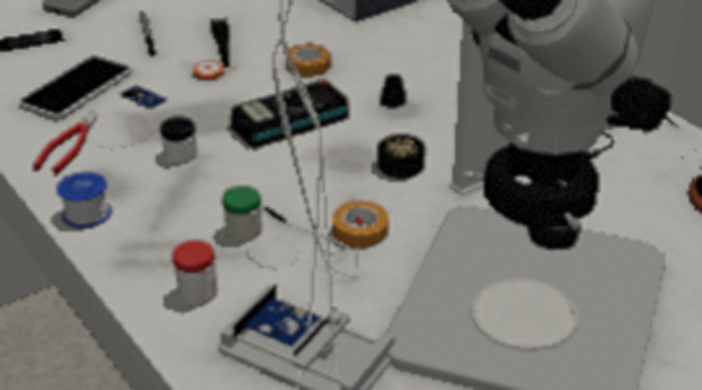

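View pics/sidec.png

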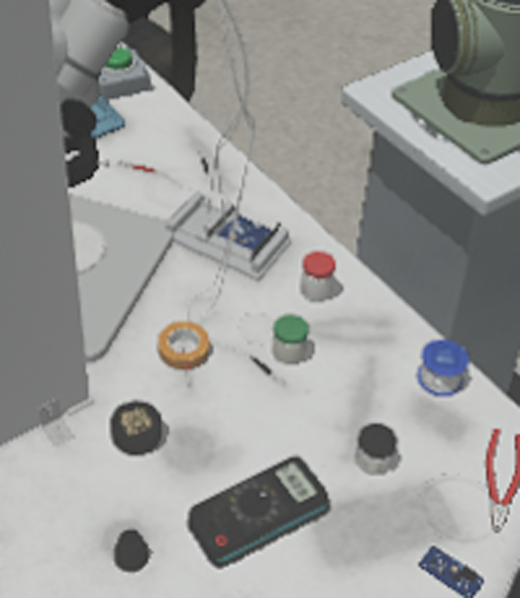

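Run:
```python
from h import *
m=env.camera_model("scene");K=np.array([[m['fx'],0,m['cx']],[0,m['fy'],m['cy']],[0,0,1]])
def proj(n,p):
    T=np.linalg.inv(m['T']);c=T[:3,:3]@p+T[:3,3];c=np.array([c[0],-c[1],-c[2]])
    return cv2.projectPoints(c[None],np.zeros(3),np.zeros(3),K,m['D'])[0][0,0].round(0)
for uv in [(292,190),(302,165),(296,120),(270,70),(240,48)]:
    o,d=ray("side",*uv)
    print(uv,[(proj("scene",o+d*(z-o[2])/d[2]).tolist(),(o+d*(z-o[2])/d[2]).round().tolist()) for z in (20,100,200,300,400,500,600)])
I=cv2.imread("pics/scene1.png");J=cv2.imread("pics/side1.png")
print("red",on("scene",205,208.5,51),on("side",332.5,222,51)); print("spool",on("scene",161,181.5,38),on("side",380.9,257.2,38))
print("blacktop",on("side",355,289,42))
h=cv2.cvtColor(I[375:400,310:370],cv2.COLOR_BGR2HSV)
# button top disc / collar / box corners
for q in[(311,365),(347,352),(369,379),(331,398)]:print(on("scene",*q,35))
cv2.imwrite("pics/box.png",cv2.resize(I[335:420,295:385],None,fx=6,fy=6,interpolation=0))
```

```text
(292, 190) [([254.0, 269.0], [455.0, -59.0, 20.0]), ([254.0, 215.0], [508.0, 17.0, 100.0]), ([254.0, 151.0], [574.0, 112.0, 200.0]), ([254.0, 91.0], [640.0, 208.0, 300.0]), ([254.0, 34.0], [706.0, 303.0, 400.0]), ([254.0, -20.0], [772.0, 398.0, 500.0]), ([254.0, -72.0], [838.0, 493.0, 600.0])]
(302, 165) [([234.0, 325.0], [341.0, -160.0, 20.0]), ([236.0, 258.0], [403.0, -76.0, 100.0]), ([239.0, 181.0], [480.0, 30.0, 200.0]), ([241.0, 110.0], [558.0, 135.0, 300.0]), ([243.0, 46.0], [636.0, 241.0, 400.0]), ([245.0, -14.0], [713.0, 346.0, 500.0]), ([247.0, -70.0], [791.0, 452.0, 600.0])]
(296, 120) [([239.0, 535.0], [177.0, -440.0, 20.0]), ([241.0, 405.0], [253.0, -333.0, 100.0]), ([244.0, 274.0], [347.0, -199.0, 200.0]), ([246.0, 167.0], [441.0, -65.0, 300.0]), ([247.0, 78.0], [535.0, 69.0, 400.0]), ([249.0, 2.0], [629.0, 202.0, 500.0]), ([250.0, -64.0], [724.0, 336.0, 600.0])]
(270, 70) [([611.0, 2657.0], [16.0, -918.0, 20.0]), ([431.0, 1214.0], [104.0, -772.0, 100.0]), ([358.0, 621.0], [215.0, -590.0, 200.0]), ([323.0, 335.0], [325.0, -407.0, 300.0]), ([302.0, 159.0], [436.0, -225.0, 400.0]), ([288.0, 38.0], [546.0, -43.0, 500.0]), ([278.0, -52.0], [657.0, 139.0, 600.0])]
(240, 48) [([-43471.0, -135045.0], [13.0, -1247.0, 20.0]), ([7491.0, 20013.0], [101.0, -1075.0, 100.0]), ([856.0, 1470.0], [212.0, -859.0, 200.0]), ([530.0, 561.0], [323.0, -644.0, 300.0]), ([420.0, 242.0], [434.0, -428.0, 400.0]), ([362.0, 69.0], [545.0, -212.0, 500.0]), ([325.0, -43.0], [656.0, 3.0, 600.0])]
red [452.5 160.5  51. ] [454.5 171.5  51. ]
spool [416.7 353.8  38. ] [416.3 357.7  38. ]
blacktop [558.3 406.5  42. ]
[ 403.  -318.1   35. ]
[ 472.2 -336.8   35. ]
[ 467.1 -395.8   35. ]
[ 392.3 -382.1   35. ]
```

View pics/box.png

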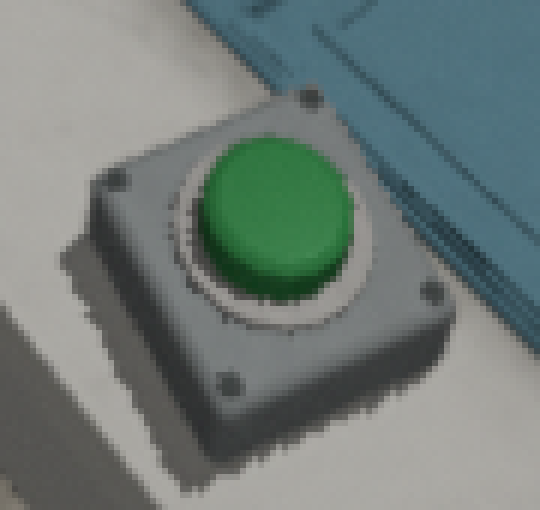

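The two views agree to about 1 cm or better. Green jar is at (541, 228), spool at (416, 357) and button at (430, -361). Red is near (453, 166), black near (555, 400) and tape near (643, 154). Wires rise near (560, 120), so I'll keep clear of them. First I turn the tool in place and close the fingers.

Units first: shifts go in shares of 50 mm and turns go in shares of 180 degrees. So 7.5 degrees / 180 = 0.0417.

```bash
echo '[{"rz": 0.0417},{"rz": 0.0417},{"rz": 0.0417},{"rz": 0.0417},{"rz": 0.0417},{"rz": 0.0417},{},{}]' | python3 drive.py 0 5
cat >> h.py <<'E'
def to(x,y,z):
    from scipy.spatial.transform import Rotation as R
    s=env.state();print(s['time_s'],s['ee_pos'].round(1),s['ee_rot'].round(1),s['gripper_width'],(R.from_euler('xyz',s['ee_rot'],degrees=True).inv().apply(np.array([x,y,z])-s['ee_pos'])).round(1))
E
python3 -c "from h import *;to(541,228,200)"
```

```text
time_s: 0.9
ee_pos: [202.9, 537.8, 232.4]
ee_rot: [-180.0, 0.0, 114.5]
force: [0.5, -0.9, 0.3]
gripper_width: 30.2
gripper_force: 0.0
0.9 [202.9 537.8 232.4] [-180.     0.   114.5] 30.244982711502104 [-422.1  179.3   32.5]
```

In the tool's units: -26.4 mm is -0.528, 11.2 mm is 0.224.

```bash
R='x'; echo '[{"x": -0.528,"y": 0.224,"z": 0.04},{"x": -0.528,"y": 0.224,"z": 0.04},{"x": -0.528,"y": 0.224,"z": 0.04},{"x": -0.528,"y": 0.224,"z": 0.04},{"x": -0.528,"y": 0.224,"z": 0.04},{"x": -0.528,"y": 0.224,"z": 0.04},{"x": -0.528,"y": 0.224,"z": 0.04},{"x": -0.528,"y": 0.224,"z": 0.04}]' | python3 drive.py && echo '[{"x": -0.528,"y": 0.224,"z": 0.04},{"x": -0.528,"y": 0.224,"z": 0.04},{"x": -0.528,"y": 0.224,"z": 0.04},{"x": -0.528,"y": 0.224,"z": 0.04},{"x": -0.528,"y": 0.224,"z": 0.04},{"x": -0.528,"y": 0.224,"z": 0.04},{"x": -0.528,"y": 0.224,"z": 0.04},{"x": -0.528,"y": 0.224,"z": 0.04}]' | python3 drive.py && echo '[{},{},{}]' | python3 drive.py
python3 - <<'E'
from h import *
to(541,228,102)
cv2.imwrite("pics/w1.png",env.grab_frame("wrist"))
E
```

```text
time_s: 1.7
ee_pos: [372.4, 381.5, 216.7]
ee_rot: [180.0, -0.0, 114.5]
force: [0.3, -0.3, 0.3]
gripper_width: 0.6
gripper_force: 0.0
time_s: 2.5
ee_pos: [541.0, 226.0, 200.6]
ee_rot: [-180.0, -0.0, 114.5]
force: [-0.0, 0.5, 1.0]
gripper_width: 0.2
gripper_force: 0.0
time_s: 2.8
ee_pos: [539.6, 227.4, 200.7]
ee_rot: [-180.0, -0.0, 114.4]
force: [-0.6, 0.2, -0.6]
gripper_width: 0.4
gripper_force: 0.0
2.8 [539.6 227.4 200.7] [-180.    -0.   114.4] 0.44498747593997257 [-0.1  1.5 98.7]
```

View pics/w1.png

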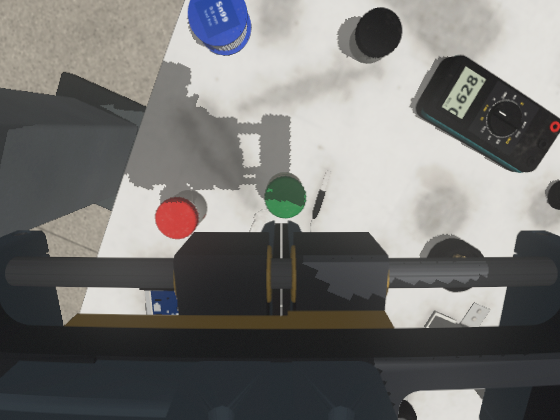

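Wrist view: green cap at (284,197) just ahead of the closed fingers, red cap at (177,218), blue spool at (219,22) and black cap at (379,32). I'll check these against the earlier positions, then go down.

```bash
python3 -c "
from h import *
for u,v,z in((284,197,48),(177,218,54),(219,20,39),(379,32,42)):print(on('wrist',u,v,z))"
echo '[{"y": 0.02,"z": 0.28},{"z": 0.3},{"z": 0.3},{"z": 0.3},{"z": 0.3},{"z": 0.3},{"z": 0.24},{}]' | python3 drive.py
```

```text
[540.9 231.   48. ]
[453.6 169.7  54. ]
[420.5 353.6  39. ]
[556.2 403.7  42. ]
time_s: 3.65
ee_pos: [539.7, 227.5, 98.2]
ee_rot: [-179.8, -0.0, 114.4]
force: [-0.4, 0.8, 0.3]
gripper_width: 0.8
gripper_force: 0.0
```

Everything agrees. I'll hold for 2.4 s.

In the tool's units: 1 mm is 0.02.

```bash
Z='hold'; for i in 1 2 3; do echo '[{"y": 0.02},{},{},{},{},{},{},{}]' | python3 drive.py | head -2; done
echo '[{"z": -0.4},{"z": -0.4},{"z": -0.4},{"z": -0.4},{"z": -0.4},{},{}]' | python3 drive.py
python3 -c "from h import *;to(417,356,200)"
```

```text
time_s: 4.45
ee_pos: [542.1, 227.7, 99.8]
time_s: 5.25
ee_pos: [543.0, 228.2, 99.8]
time_s: 6.05
ee_pos: [543.9, 228.6, 99.7]
time_s: 6.75
ee_pos: [543.8, 228.5, 199.5]
ee_rot: [180.0, -0.0, 114.3]
force: [-0.0, 0.0, -0.6]
gripper_width: 0.6
gripper_force: 0.0
6.75 [543.8 228.5 199.5] [180.   -0.  114.3] 0.6087254888808417 [168.4 -63.   -0.5]
```

In the tool's units: 21 mm is 0.42, -7.9 mm is -0.158.

```bash
echo '[{"x": 0.42,"y": -0.158},{"x": 0.42,"y": -0.158},{"x": 0.42,"y": -0.158},{"x": 0.42,"y": -0.158},{"x": 0.42,"y": -0.158},{"x": 0.42,"y": -0.158},{"x": 0.42,"y": -0.158},{"x": 0.42,"y": -0.158}]' | python3 drive.py | head -2
echo '[{},{"z": 0.36},{"z": 0.36},{"z": 0.36},{"z": 0.36},{"z": 0.36},{"z": 0.36},{}]' | python3 drive.py
python3 -c "from h import *;to(417,356,89)"
```

```text
time_s: 7.55
ee_pos: [415.7, 355.6, 198.0]
time_s: 8.35
ee_pos: [415.7, 353.4, 88.5]
ee_rot: [-179.6, 0.1, 114.3]
force: [-0.5, 0.4, -0.4]
gripper_width: 0.3
gripper_force: 0.0
8.35 [415.7 353.4  88.5] [-1.796e+02  1.000e-01  1.143e+02] 0.3476223132434964 [ 1.8  2.2 -0.5]
```

In the tool's units: 1 mm is 0.02.

```bash
for i in 1 2 3; do echo '[{"y": 0.02},{},{},{},{},{},{},{}]' | python3 drive.py | head -2; done
echo '[{"z": -0.4},{"z": -0.4},{"z": -0.4},{"z": -0.4},{"z": -0.4},{"z": -0.4},{"z": -0.4},{}]' | python3 drive.py
python3 -c "from h import *;to(300,230,228);to(360,20,228);to(430,-361,228)"
```

```text
time_s: 9.15
ee_pos: [418.0, 356.0, 91.8]
time_s: 9.95
ee_pos: [418.9, 356.4, 91.8]
time_s: 10.75
ee_pos: [419.9, 356.9, 91.8]
time_s: 11.55
ee_pos: [421.1, 357.8, 234.5]
ee_rot: [179.7, -0.1, 114.3]
force: [0.1, -0.3, 0.1]
gripper_width: 0.2
gripper_force: 0.0
11.55 [421.1 357.8 234.5] [ 1.797e+02 -1.000e-01  1.143e+02] 0.189807364749891 [ -66.6 -163.     5.4]
11.55 [421.1 357.8 234.5] [ 1.797e+02 -1.000e-01  1.143e+02] 0.189807364749891 [-282.7 -194.9    4.9]
11.55 [421.1 357.8 234.5] [ 1.797e+02 -1.000e-01  1.143e+02] 0.189807364749891 [-658.7 -288.     3.7]
```

```bash
echo '[{"x": -0.166,"y": -0.408},{"x": -0.166,"y": -0.408},{"x": -0.166,"y": -0.408},{"x": -0.166,"y": -0.408},{"x": -0.166,"y": -0.408},{"x": -0.166,"y": -0.408},{"x": -0.166,"y": -0.408},{"x": -0.166,"y": -0.408}]' | python3 drive.py | head -4
echo '[{"x": -0.54,"y": -0.08},{"x": -0.54,"y": -0.08},{"x": -0.54,"y": -0.08},{"x": -0.54,"y": -0.08},{"x": -0.54,"y": -0.08},{"x": -0.54,"y": -0.08},{"x": -0.54,"y": -0.08},{"x": -0.54,"y": -0.08}]' | python3 drive.py | head -4
python3 -c "from h import *;to(430,-361,228)"
```

```text
time_s: 12.35
ee_pos: [297.3, 228.1, 230.6]
ee_rot: [-179.9, 0.0, 114.3]
force: [-0.0, -0.6, 0.3]
time_s: 13.15
ee_pos: [357.9, 18.0, 230.7]
ee_rot: [-179.9, -0.0, 114.3]
force: [0.1, 0.2, -0.3]
13.15 [357.9  18.  230.7] [-179.9   -0.   114.3] 0.5052426436434122 [-375.   -90.4    2.6]
```

In the tool's units: -23.4 mm is -0.468, -5.6 mm is -0.112.

```bash
echo '[{"x": -0.468,"y": -0.112},{"x": -0.468,"y": -0.112},{"x": -0.468,"y": -0.112},{"x": -0.468,"y": -0.112},{"x": -0.468,"y": -0.112},{"x": -0.468,"y": -0.112},{"x": -0.468,"y": -0.112},{"x": -0.468,"y": -0.112}]' | python3 drive.py | head -4
echo '[{"x": -0.468,"y": -0.112},{"x": -0.468,"y": -0.112},{"x": -0.468,"y": -0.112},{"x": -0.468,"y": -0.112},{"x": -0.468,"y": -0.112},{"x": -0.468,"y": -0.112},{"x": -0.468,"y": -0.112},{"x": -0.468,"y": -0.112}]' | python3 drive.py | head -4
echo '[{},{},{}]' | python3 drive.py|head -4
python3 - <<'E'
from h import *
to(430,-361,84)
f=env.grab_frame("wrist");cv2.imwrite("pics/w2.png",f)
b,s=blob(f,(150,60,450,240),(40,90,40),(85,255,255));print(b,s,on("wrist",*b,53))
E
```

```text
time_s: 13.95
ee_pos: [394.1, -170.7, 230.5]
ee_rot: [-179.9, -0.1, 114.3]
force: [0.3, 0.0, 0.4]
time_s: 14.75
ee_pos: [430.6, -359.6, 230.2]
ee_rot: [-180.0, -0.1, 114.3]
force: [0.0, -0.2, -0.3]
time_s: 15.05
ee_pos: [430.5, -357.9, 231.0]
ee_rot: [-180.0, -0.1, 114.4]
force: [0.7, 0.4, -0.1]
15.05 [ 430.5 -357.9  231. ] [-1.800e+02 -1.000e-01  1.144e+02] 0.6374312089683742 [ -2.9  -1.7 147. ]
[283.28397071 196.24328723] [ 114  117   40   40 1229] [ 433.3 -358.7   53. ]
```

View pics/w2.png

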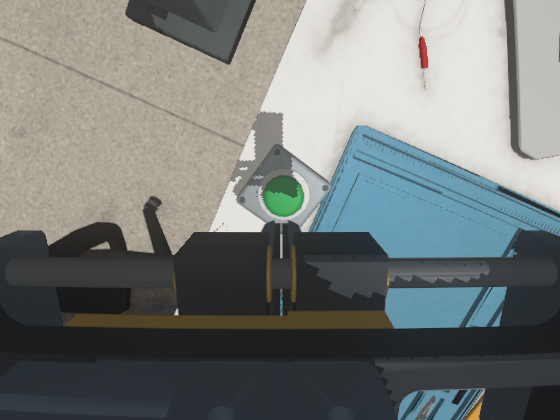

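The wrist view puts the button at (283,196), or about (432, -360). That agrees with the earlier position. Going down.

```bash
echo '[{"x": -0.04,"z": 0.4},{"z": 0.4},{"z": 0.4},{"z": 0.4},{"z": 0.4},{"z": 0.4},{"z": 0.4},{"z": 0.12}]' | python3 drive.py
echo '[{"z": 0.06},{"z": 0.06},{"z": 0.06},{"z": 0.06},{"z": 0.04},{"z": 0.04},{},{}]' | python3 drive.py
```

```text
time_s: 15.9
ee_pos: [430.7, -359.0, 84.0]
ee_rot: [-179.9, -0.2, 114.4]
force: [-0.4, -0.0, -0.8]
gripper_width: 0.2
gripper_force: 0.0
time_s: 16.7
ee_pos: [432.1, -361.0, 69.9]
ee_rot: [180.0, 0.0, 114.3]
force: [0.3, 0.3, 1.1]
gripper_width: 0.5
gripper_force: 0.7
```

In the tool's units: 1 mm is 0.02.

```bash
echo '[{"z": 0.02},{"z": 0.02},{"z": 0.02},{"z": 0.02},{"z": 0.02},{},{}]' | python3 drive.py
```

```text
time_s: 17.4
ee_pos: [432.1, -361.0, 65.9]
ee_rot: [180.0, 0.1, 114.3]
force: [0.2, 0.0, 9.6]
gripper_width: 0.2
gripper_force: 4.7
```

In the tool's units: 1 mm is 0.02, 0.5 mm is 0.01.

```bash
echo '[{"z": 0.02},{"z": 0.01},{},{},{}]' | python3 drive.py
echo '[{"z": -0.1},{"z": -0.3},{"z": -0.4},{"z": -0.4},{"z": -0.4},{"z": -0.4},{},{}]' | python3 drive.py
python3 - <<'E'
from h import *
f=env.grab_frame("side");I=cv2.imread("pics/side1.png")
for w in((300,225,400,310),(240,230,345,345)):
    x0,y0,x1,y1=w;print(cv2.absdiff(f,I)[y0:y1,x0:x1].max(2).__gt__(60).sum())
f=env.grab_frame("scene")
cv2.imwrite("pics/e.png",np.hstack([cv2.resize(f[335:420,295:385],(450,425)),cv2.resize(f[120:220,130:210],(340,425))]))
E
```

```text
time_s: 17.9
ee_pos: [432.1, -361.1, 65.7]
ee_rot: [179.9, 0.1, 114.3]
force: [-2.3, 3.0, 17.7]
gripper_width: 0.8
gripper_force: 9.1
time_s: 18.7
ee_pos: [431.2, -360.3, 162.3]
ee_rot: [-180.0, -0.1, 114.3]
force: [0.2, -1.4, -0.2]
gripper_width: 0.4
gripper_force: 0.0
0
0
```

View pics/e.png

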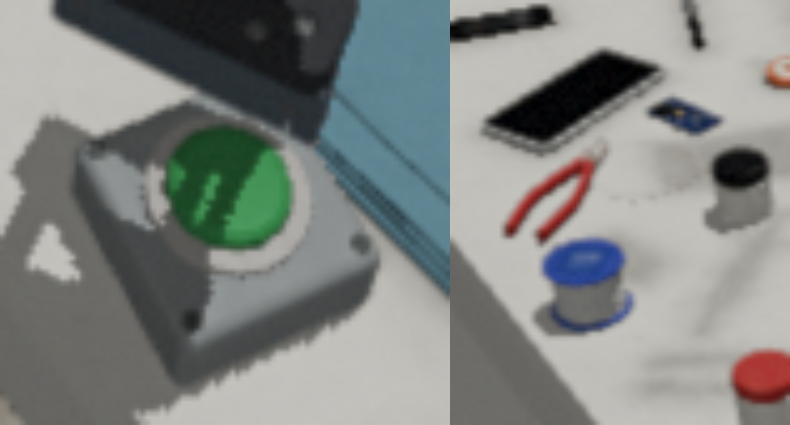

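The picture shows the button sitting lower in its collar, with the gripper clear of it. The jars and spool haven't moved.

```bash
python3 -c "
from workcell import env
print(env.job_done())"
```

```text
the job is handed in; nothing more can be done
None
```

I pointed at the green-capped jar and then the blue spool for over 2 s each, pushed the order button in to its stop and drew back with nothing else touched or moved as far as the cameras and force readings show, then handed the job in at about 19 s; it returned no verdict.

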